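# Unlock the goldsmith's stock safe

## Robot

A 7-joint arm with a two-finger parallel gripper is mounted at the origin on the work surface. World frame = base frame: x ahead of the robot, y to its left, z up, the work surface at z = 0. Lengths are in m, angles in rad, forces in N, time in s.
With the tool pointing down it reaches from about 0.425 to 0.95 m from the base axis. Payload 4.7 kg.
Tool frame: the origin (TCP) lies midway between the tips of the shut fingers; the grasp point (between the pads) lies 19 mm behind it; z points along the fingers, y is the direction in which the jaws open and shut (so a half turn about z gives the same grasp; the last joint's range is limited). The gripper opens to 85 mm and grips with 20 to 120 N. Pads are 22 mm wide; open, the fingers measure 114 mm over their backs; the gripper's body (76 mm by 85 mm) begins 54 mm behind the grasp point. The pads swing forward as they close: fully open they stand 13 mm farther back than shut.
Start: joints at [-1.202, 0.469, -0.049, 1.532, 0.024, 1.141, -0.082], TCP at [0.261, 0.622, 0.231] pointing down, gripper open.
Joint ranges: [-2.59, 2.59], [-0.33, 1.99], [-1.39, 1.29], [0.1, 2.45], [-1.04, 4.18], [0.21, 1.99], [-2.66, 2.66]. Speed limits (rad/s): [2.57, 2.57, 3.14, 3.14, 3.14, 3.14, 3.14].

## Interface

Orientations are given as a 3x3 rotation matrix whose columns are the frame's x, y, z axes.
In Python, from cell import observe, read_camera, hand_in, search_frame gives the robot as it stands.
- The arm moves only by the tool carry_out, never from a script. Its argument "motion" is a list of rows, each an object of numbers: "x", "y", "z": the shift along the world's x, y, z in m; "wx", "wy", "wz": the turn, a rotation vector about the world's x, y, z in degrees; "fingers": the opening in per cent of the stroke, from 0 (shut) to 100 (fully open). In form: [{"x": .., "y": .., "z": .., "wx": .., "wy": .., "wz": .., "fingers": ..}, ...]. A call has 1 to 8 rows; each row is the pose to reach, as a shift and turn from the pose commanded when the call began; what a row does not reach only later rows make up. A row lasts 1/12 s, in which the tool goes at most 41.7 mm and 7.16 degrees, less where a joint would pass 70% of its speed; a pose out of reach is approached as far as the arm can. A call with a gripper value outside its range is refused whole. The fingers move at their own pace and stop on an object; "force" is the grip in N (left out, the last holds). Time passes only in rows, so rows that repeat a pose let the fingers close. It gives the time, the measured TCP pose, the force and the opening at its end, in the units of the state.
- observe(): the state, without advancing time (a new reading comes with each control period).
- read_camera(name): name is "scene" or "top"; returns a dict with "color" (420x560x3 uint8, red, green, blue), "fx", "fy", "cx", "cy" (pixels), "R" (3x3) and "t" (3): a world point X has camera coordinates R X + t. Camera axes: x right, y down, z forward; pixel columns grow to the right and rows downward; lengths in m; the calibration is good to about 2 mm. A picture is of the moment at which its call begins. There is no depth.
- hand_in(): hands the job in, once; it reports no verdict.
Trained networks look in the newest picture that a camera, given by its name, has taken for a name from the list of things; names that differ only in an ending like _2 or _b are one class to them, and where a whole thing is asked for, a point or a joint stands for the part that bears it (a point fixed in the world has none). Each returns a list of dicts, best first, with "score" (0 to 1); they miss things now and then, are a little off and sometimes report something else, mostly with a low value. They report only what shows in the picture. A call takes as long as a camera call.
- search_frame(camera, target): "extent" ([left, top, right, bottom] in pixels, round what is visible of it).
The state is a dict: "clock": time; "qpos": joint angles; "qvel": joint speeds; "tau": joint torques, N m; "tool_pos": TCP position; "eef_rot": TCP orientation; "wrist_force": force on the tool from outside, world axes, zero at the start; "ft_torque": the same for the moment, N m; "width": finger opening in m.
Only numpy, scipy, OpenCV 4.12 (cv2) and the standard library are available. Lean on these libraries where they do the work, as an engineer would, in place of code of your own. Each camera call takes 0.05 s, during which the arm holds its last target.

## Task

Take the red-headed key out of the wooden bur block and unlock the grey stock safe: feel the key into the keyhole in the lid until it is fully home, then turn it a quarter turn clockwise so that the bolt draws back and the sprung lid pops ajar. Be gentle, never force the key against the lock, leave the key in the lock, let go of it, and leave everything else on the bench as it is.

Things in the scene. Friction and masses are not known exactly. Their poses are not given: they have to be found in the camera images.
- key: Safe key, 66 mm long, 45 g, upright in the bur block, red head up; half a turn about z makes no odds. Origin: centre of the tip's underside; z up the shank, x along the width of bits and head. Bits 23 mm wide (x), 4 mm thick (y), z = 0 to 13 mm, square-cut at the tip. Shank 4 mm round. Flat-faced head 30 mm wide (x), 9 mm thick (y), z = 36 to 66 mm: pinch it across y.
- safe: Grey steel top-opening stock safe, bolted down, 240 mm (x) by 300 mm (y), 118 mm high. Origin: centre of its underside; x points from the front (lock) edge to the hinge edge, z up. The lid covers the top. Its brass lock plate, 54 x 38 mm, stands 2 mm proud. The tip of a key fully home stands 100.5 mm above the bench; only there do the bits clear the plate's underside and can turn.
- keyhole_nominal (a point): Slot centre at the brass plate's top face (z = 120 mm) if the lid sat centred; axes as the safe's. Slot 27.5 mm along x, 5 mm along y, plate 4 mm thick. The worn lid has side play on its hinge pins: the real slot lies up to 6 mm either way along y, which this point does NOT show: feel for it. The stiff lid shifts only under some 20 N sideways. Off the slot the key stops at the plate; home is 19.5 mm lower.
- safe_bolt (a joint): Travel of the hidden bolt in m: 0 locked; grows 0.0065 per rad as the key turns its drum clockwise seen from above; 0.0102 after a quarter turn, stop at 0.0108. Lets go of the lid at 0.008 and stays where it is left. The key has about 0.1 rad of play in the drum before it draws; turning takes about 0.05 N m.
- safe_lid (a joint): Lid angle in rad, 0 shut. Once the bolt is drawn, springs raise the lid by themselves to about 0.12 rad when nothing holds it down (a held key does): the lock with the key in it rises about 24 mm, pushing up with about 3 N.
- key_block: Wooden bur block, fixed, 130 mm (x) by 70 mm (y), 45 mm high; origin: centre of its underside. The key stands in a slot 24 x 5 mm, 22 mm deep, 30 mm from the centre towards -x, its width along the block's x. Burs stand up to 21 mm above the block's +x half. Lifting the key straight up by 25 mm clears the slot.
- pliers: Pliers with red handles, 150 mm long, lying; origin under the middle, leave alone.
- blue_dish: Round blue plastic dish, 110 mm across, 18 mm high; origin under its centre, leave alone.
- loupe: Black folding loupe, about 58 x 26 x 18 mm; origin under its black case, leave alone.
- flux_jar: Amber glass jar with white cap, 52 mm across, 62 mm high; origin under its centre, leave alone.
- hammer: Goldsmith's hammer, 220 mm long, lying; leave alone.
- ring_clamp: Wooden ring clamp, 130 x 26 x 26 mm, lying; origin under its centre, leave alone.

How it is judged:
By the outcome, as a careful person would: the job done as asked, in the order asked, and still so for the second after the job is handed in, with the robot touching nothing.
It also fails if it takes over 64 s, if anything falls off the work surface, if the arm or the gripper's body presses on something with over 40 N, if the wrist force passes 120 N, or if a joint passes its speed limit or range.

## Working session

There is one attempt and no reset: what is moved stays moved. The work goes in short steps, Python scripts to look and compute and a tool call to move; the robot and the scene stay as the last step left them, time stands still between calls to the robot, and variables do not carry over. Pictures are saved under pics/ and viewed, and the job is handed in when it is done.

Besides the shell and the picture viewer there is one more tool, called after "Call:" as name(argument=value, ...), one argument or row to a line, values as JSON. carry_out: Moves the arm, as the interface text tells. Its arguments: {"type":"object","properties":{"motion":{"type":"array","items":{"type":"object","properties":{"x":{"type":"number"},"y":{"type":"number"},"z":{"type":"number"},"wx":{"type":"number"},"wy":{"type":"number"},"wz":{"type":"number"},"fingers":{"type":"number"}}}},"force":{"type":"number"}},"required":["motion"]}

```bash
mkdir -p pics; ls; python3 - <<'E'
from cell import *
import cv2,numpy as np
s=observe()
print(s['clock'],s['tool_pos'],np.round(s['eef_rot'],3),s['width'],s['wrist_force'])
for c in ['scene','top']:
    d=read_camera(c)
    cv2.imwrite(f'pics/{c}0.png',d['color'][:,:,::-1])
    print(c,d['fx'],d['fy'],d['cx'],d['cy'],np.round(d['R'],4).tolist(),np.round(d['t'],4))
    for n in ['key','safe','keyhole_nominal','key_block']:
        print(n,[(np.round(e['extent'],1).tolist(),round(e['score'],2)) for e in search_frame(c,n)[:3]])
E
```

```text
pics
0.0 [0.26126237 0.62175926 0.23025032] [[-0.922  0.387 -0.001]
 [ 0.387  0.922 -0.002]
 [-0.    -0.002 -1.   ]] 0.08534599982673932 [0.18019441 0.22040668 0.03904506]
scene 427.411703899511 427.411703899511 290.61611378900216 207.46072631476392 [[-0.8072, 0.5899, -0.0182], [0.3621, 0.4707, -0.8045], [-0.4661, -0.656, -0.5936]] [ 0.4498 -0.0887  1.463 ]
key [([321.7, 264.6, 335.6, 276.8], 0.44)]
safe [([185.9, 151.1, 303.1, 256.2], 0.83)]
keyhole_nominal [([187.7, 153.8, 301.1, 258.4], 0.88)]
key_block [([292.0, 263.2, 348.0, 310.9], 0.86)]
top 446.78230837511455 446.78230837511455 283.7577081736138 202.61765843091973 [[-0.0232, -0.9996, 0.0144], [-0.9875, 0.0207, -0.156], [0.1556, -0.0179, -0.9877]] [-0.0225  0.5746  1.3848]
key [([210.8, 198.2, 213.1, 203.0], 0.55), ([241.8, 239.0, 258.8, 275.3], 0.38)]
safe [([281.8, 145.9, 387.4, 241.7], 0.94)]
keyhole_nominal [([280.9, 148.6, 390.0, 242.4], 0.94)]
key_block []
```

View pics/scene0.png

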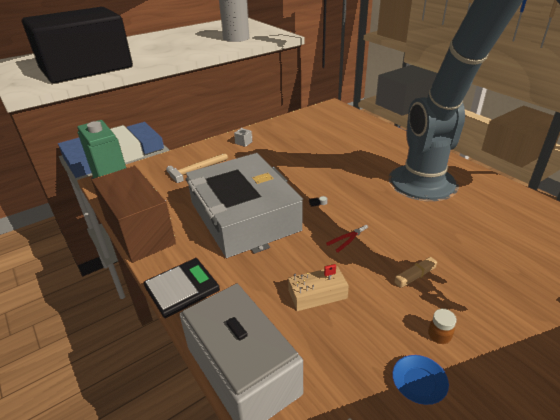

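View pics/top0.png

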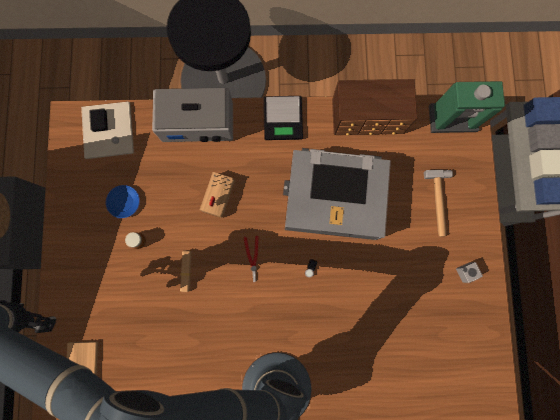

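```bash
python3 - <<'E'
import cv2
a=cv2.imread('pics/top0.png'); 
b=cv2.resize(a[130:260,180:400],None,fx=3.6,fy=3.6,interpolation=cv2.INTER_CUBIC); cv2.imwrite('pics/topz.png',b)
a=cv2.imread('pics/scene0.png'); 
b=cv2.resize(a[140:320,170:380],None,fx=3.3,fy=3.3,interpolation=cv2.INTER_CUBIC); cv2.imwrite('pics/scz.png',b)
E
```

```text
(no output)
```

View pics/topz.png

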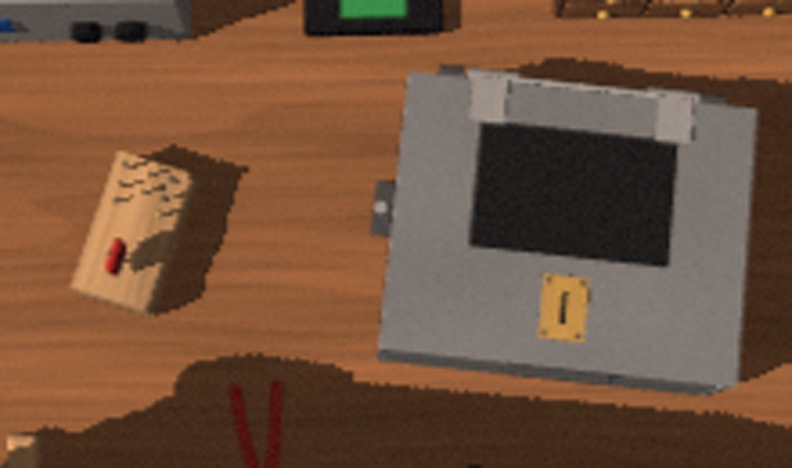

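View pics/scz.png

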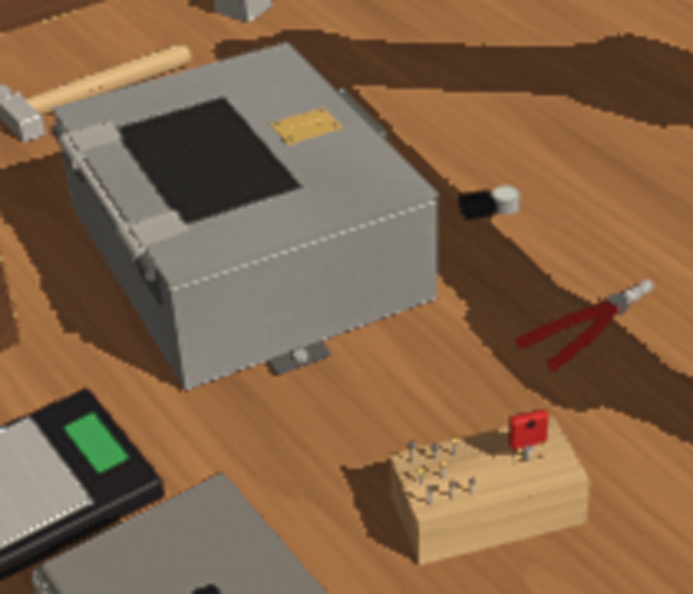

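The scene view shows the key's red head at about (330,270) on the block. In the top view the key is at (212,201), and the slot in the brass plate is at about (336,215). I'll zoom in to get exact corners for the fit.

```bash
python3 - <<'E'
import cv2
def z(n,o,r0,r1,c0,c1,f):
    a=cv2.imread(n)[r0:r1,c0:c1]
    b=cv2.resize(a,None,fx=f,fy=f,interpolation=cv2.INTER_NEAREST)
    for c in range(c0,c1):
        if c%10==0: cv2.putText(b,str(c),((c-c0)*f,10),0,.4,(255,255,255),1); cv2.line(b,((c-c0)*f,12),((c-c0)*f,20),(255,255,255),1)
    for r in range(r0,r1):
        if r%10==0: cv2.putText(b,str(r),(0,(r-r0)*f+4),0,.4,(255,255,255),1); cv2.line(b,(26,(r-r0)*f),(34,(r-r0)*f),(255,255,255),1)
    cv2.imwrite(o,b)
z('pics/top0.png','pics/z1.png',168,222,190,240,11)
z('pics/top0.png','pics/z2.png',198,232,315,360,16)
z('pics/scene0.png','pics/z3.png',255,312,282,354,10)
z('pics/scene0.png','pics/z4.png',160,200,240,290,14)
z('pics/top0.png','pics/z5.png',140,248,275,395,6)
z('pics/scene0.png','pics/z6.png',145,262,180,308,5)
E
```

```text
(no output)
```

View pics/z1.png

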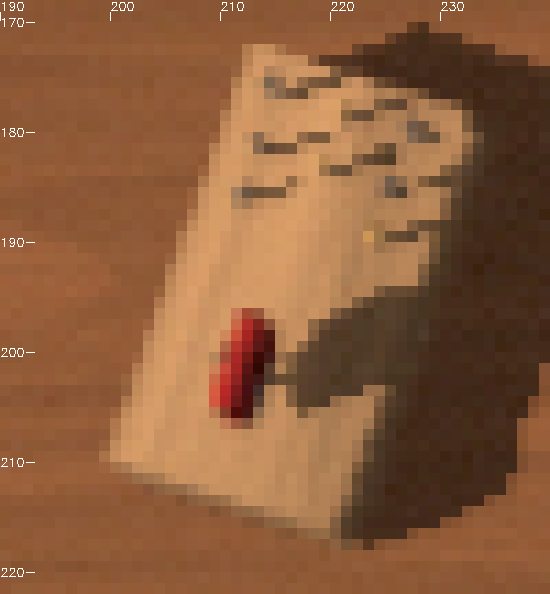

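View pics/z2.png

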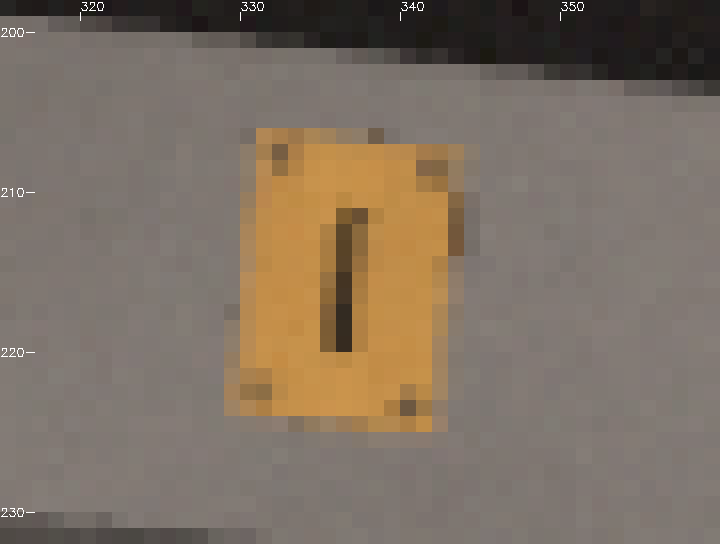

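View pics/z3.png

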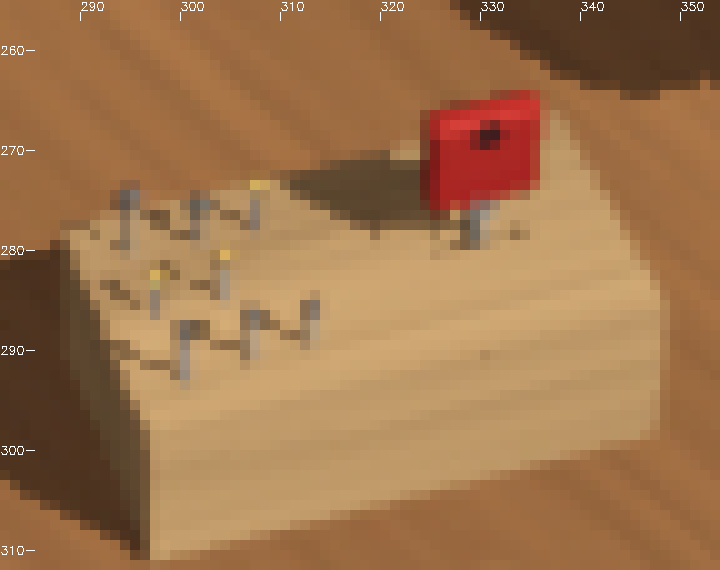

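View pics/z4.png

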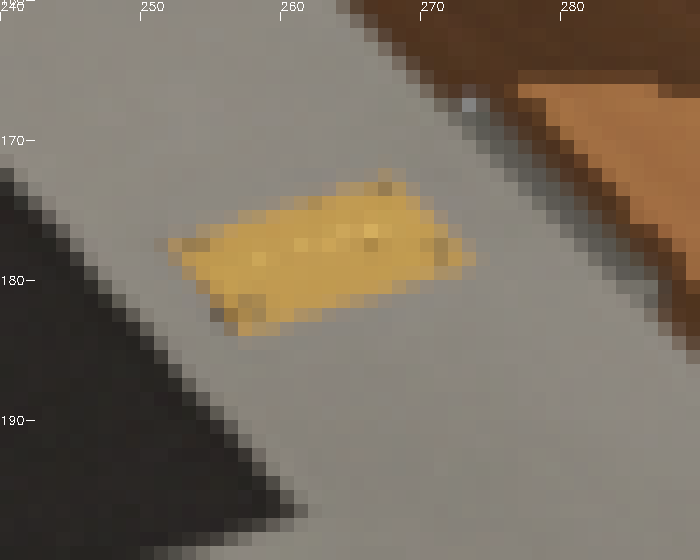

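View pics/z5.png

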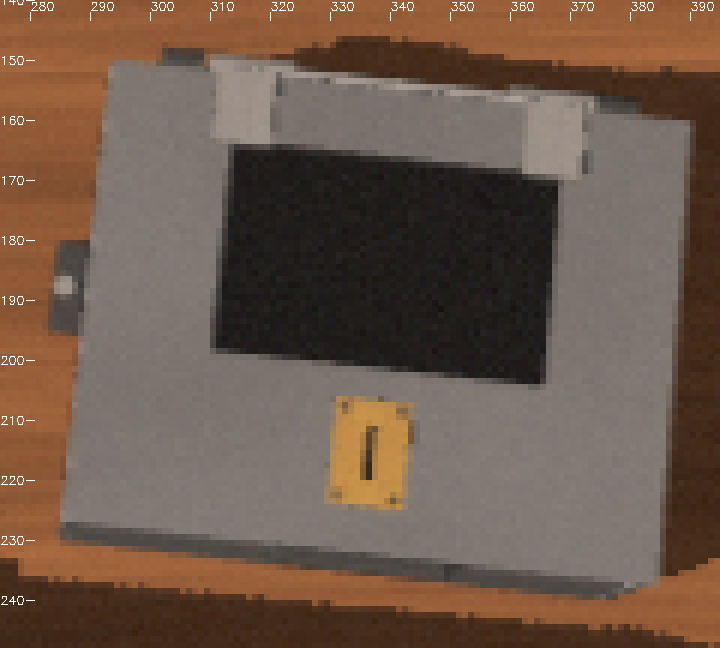

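View pics/z6.png

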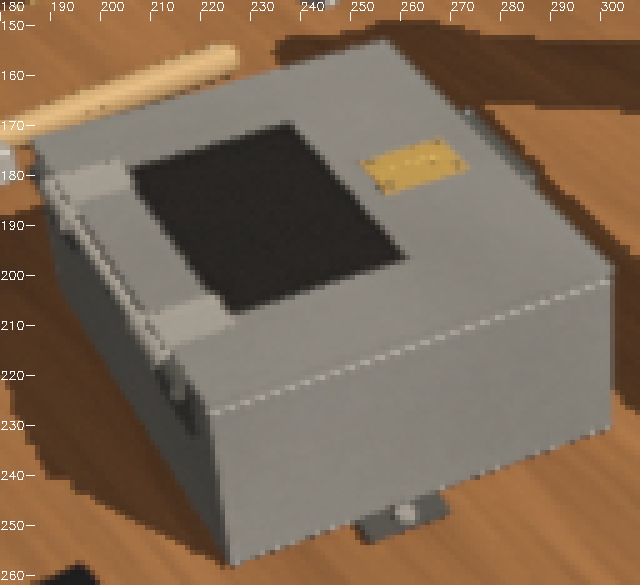

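```bash
cat > h.py <<'E'
import numpy as np
from scipy.optimize import least_squares
CAM={'scene':(427.4117,427.4117,290.6161,207.4607,[[-0.8072,0.5899,-0.0182],[0.3621,0.4707,-0.8045],[-0.4661,-0.656,-0.5936]],[0.4498,-0.0887,1.463]),
'top':(446.7823,446.7823,283.7577,202.6177,[[-0.0232,-0.9996,0.0144],[-0.9875,0.0207,-0.156],[0.1556,-0.0179,-0.9877]],[-0.0225,0.5746,1.3848])}
def proj(c,X):
    fx,fy,cx,cy,R,t=CAM[c]; p=np.array(R)@np.array(X)+np.array(t); return np.array([fx*p[0]/p[2]+cx,fy*p[1]/p[2]+cy])
def onz(c,u,v,z):
    fx,fy,cx,cy,R,t=CAM[c]; R=np.array(R); d=R.T@np.array([(u-cx)/fx,(v-cy)/fy,1]); C=-R.T@np.array(t); return C+d*(z-C[2])/d[2]
def tri(obs):
    f=lambda X:np.concatenate([proj(c,X)-np.array(p) for c,p in obs]); r=least_squares(f,[.6,0,.1]); return r.x,r.fun
def fit(obs,x0):
    def f(q):
        c,s=np.cos(q[2]),np.sin(q[2]); 
        return np.concatenate([proj(k,[q[0]+c*a-s*b,q[1]+s*a+c*b,z])-np.array(p)for k,(a,b,z),p in obs])
    r=least_squares(f,x0,loss='soft_l1'); return r.x,r.fun.reshape(-1,2)
E
python3 - <<'E'
from h import *
np.set_printoptions(precision=4,suppress=True)
h=np.array([.5,.5])*0+0.5
S=lambda o:[(k,m,np.array(p)-.5) for k,m,p in o]
a,b=.065,.035
T=[('top',(a,b,.045),(212.5,172)),('top',(a,-b,.045),(233,178.5)),('top',(-a,b,.045),(200,210)),('top',(-a,-b,.045),(220.8,217))]
C=[('scene',(a,b,.045),(297,297)),('scene',(-a,b,.045),(348,284)),('scene',(a,-b,.045),(288,278.5)),('scene',(a,b,0),(297,311)),('scene',(-a,b,0),(348,298.5))]
for n,o in(('both',T+C),('top',T),('scene',C)):
    q,r=fit(S(o),[.6,.2,-.3]); print('block',n,q[:2],np.degrees(q[2]),np.abs(r).max()); c,s=np.cos(q[2]),np.sin(q[2]); print(' slot',q[0]-.03*c,q[1]-.03*s)
x,r=tri([('top',(211.9,201)),('scene',(330.2,269.8))]); print('key head ctr?',x,r)
a,b=.12,.15
T=[('top',(a,b,.118),(293,150)),('top',(a,-b,.118),(391,160)),('top',(-a,b,.118),(285,228)),('top',(-a,-b,.118),(385,237.5))]
C=[('scene',(-a,b,.0),(303,231)),('scene',(a,b,0),(226,258)),('scene',(-a,b,.118),(303,199)),('scene',(-a,-b,.118),(257,153))]
for n,o in(('both',T+C),('top',T),('scene',C)):
    q,r=fit(S(o),[.7,-.1,0]); print('safe',n,q[:2],np.degrees(q[2]),np.abs(r).max())
q,r=fit(S([('top',(.027*i,.019*j,.12),p) for i,j,p in((1,1,(331,206)),(1,-1,(344,207)),(-1,1,(329,224)),(-1,-1,(342.3,225)))]),[.6,-.1,0]);print('plate top',q[:2],np.degrees(q[2]),np.abs(r).max())
q,r=fit(S([('scene',(.027*i,.019*j,.12),p) for i,j,p in((1,1,(257,184)),(1,-1,(252,177.5)),(-1,1,(274,178.5)),(-1,-1,(268,172.5)))]),[.6,-.1,0]);print('plate sc',q[:2],np.degrees(q[2]),np.abs(r).max())
print('slot top',onz('top',336,215,.12)[:2])
E
```

```text
block both [0.6066 0.1792] -18.435619313504247 1.867199725610476
 slot 0.5781307690800412 0.1886691995956793
block top [0.6074 0.1809] -18.077544223205287 0.3514338772637018
 slot 0.5788483723682678 0.19019441988083985
block scene [0.6053 0.1773] -18.386707297450297 1.1324739416882608
 slot 0.5768592232771013 0.18674130858440496
key head ctr? [0.5782 0.1906 0.076 ] [-0.2368  0.2584 -0.2678 -0.0208]
safe both [ 0.5881 -0.2011] -7.201086741491996 2.06032110232411
safe top [ 0.5892 -0.2   ] -7.087757407329856 1.1289429335395198
safe scene [ 0.5844 -0.2051] -7.850794361640627 0.6012187332189569
plate top [ 0.5211 -0.1911] -7.273871348990138 0.5503106848309471
plate sc [ 0.5174 -0.1944] -7.48233108344708 0.4209012050195611
slot top [ 0.521  -0.1909]
```

Call:
carry_out(
  motion=[
    {"x":0.317,"y":-0.432,"z":-0.07,"wz":4.5,"fingers":100},
    {"x":0.317,"y":-0.432,"z":-0.07,"wz":4.5},
    {"x":0.317,"y":-0.432,"z":-0.07,"wz":4.5},
    {"x":0.317,"y":-0.432,"z":-0.07,"wz":4.5},
    {"x":0.317,"y":-0.432,"z":-0.07,"wz":4.5},
    {"x":0.317,"y":-0.432,"z":-0.07,"wz":4.5},
    {"x":0.317,"y":-0.432,"z":-0.07,"wz":4.5},
    {"x":0.317,"y":-0.432,"z":-0.07,"wz":4.5},
  ],
)

```text
schema error: expected keys x, y, z, wx, wy, wz, fingers
```

Call:
carry_out(
  motion=[
    {"x":0.317,"y":-0.432,"z":-0.07,"wx":0,"wy":0,"wz":4.5,"fingers":100},
    {"x":0.317,"y":-0.432,"z":-0.07,"wx":0,"wy":0,"wz":4.5,"fingers":100},
    {"x":0.317,"y":-0.432,"z":-0.07,"wx":0,"wy":0,"wz":4.5,"fingers":100},
    {"x":0.317,"y":-0.432,"z":-0.07,"wx":0,"wy":0,"wz":4.5,"fingers":100},
    {"x":0.317,"y":-0.432,"z":-0.07,"wx":0,"wy":0,"wz":4.5,"fingers":100},
    {"x":0.317,"y":-0.432,"z":-0.07,"wx":0,"wy":0,"wz":4.5,"fingers":100},
    {"x":0.317,"y":-0.432,"z":-0.07,"wx":0,"wy":0,"wz":4.5,"fingers":100},
    {"x":0.317,"y":-0.432,"z":-0.07,"wx":0,"wy":0,"wz":4.5,"fingers":100},
  ],
  force=20,
)

```text
clock: 1.17
tool_pos: [0.4579, 0.3542, 0.1883]
eef_rot: [[-0.95, 0.314, 0.001], [0.314, 0.95, 0.001], [-0.0, 0.001, -1.0]]
wrist_force: [0.6, 0.3, -0.7]
width: 0.0855
```

Call:
carry_out(
  motion=[
    {"x":0.12,"y":-0.165,"z":-0.038,"wx":0,"wy":0,"wz":0,"fingers":100},
    {"x":0.12,"y":-0.165,"z":-0.038,"wx":0,"wy":0,"wz":0,"fingers":100},
    {"x":0.12,"y":-0.165,"z":-0.038,"wx":0,"wy":0,"wz":0,"fingers":100},
    {"x":0.12,"y":-0.165,"z":-0.038,"wx":0,"wy":0,"wz":0,"fingers":100},
    {"x":0.12,"y":-0.165,"z":-0.038,"wx":0,"wy":0,"wz":0,"fingers":100},
    {"x":0.12,"y":-0.165,"z":-0.038,"wx":0,"wy":0,"wz":0,"fingers":100},
    {"x":0.12,"y":-0.165,"z":-0.038,"wx":0,"wy":0,"wz":0,"fingers":100},
  ],
)

```text
clock: 1.75
tool_pos: [0.5783, 0.1873, 0.1497]
eef_rot: [[-0.947, 0.32, -0.0], [0.32, 0.947, -0.001], [-0.0, -0.001, -1.0]]
wrist_force: [-0.5, 1.2, -0.0]
width: 0.0853
```

```bash
cat > snap.py <<'E'
import sys,cv2,numpy as np
from cell import *
n=sys.argv[1]
for c,box in (('top',list(map(int,sys.argv[2:6]))),('scene',list(map(int,sys.argv[6:10])))):
    if box[1]<=box[0]: continue
    a=read_camera(c)['color'][:,:,::-1]; cv2.imwrite(f'pics/{n}_{c}_raw.png',a)
    r0,r1,c0,c1=box; f=min(780//(c1-c0),590//(r1-r0))
    b=cv2.resize(a[r0:r1,c0:c1],None,fx=f,fy=f,interpolation=cv2.INTER_NEAREST)
    for x in range(c0,c1):
        if x%10==0: cv2.putText(b,str(x),((x-c0)*f,10),0,.4,(255,255,255),1); cv2.line(b,((x-c0)*f,12),((x-c0)*f,20),(255,255,255),1)
    for y in range(r0,r1):
        if y%10==0: cv2.putText(b,str(y),(0,(y-r0)*f+4),0,.4,(255,255,255),1); cv2.line(b,(26,(y-r0)*f),(34,(y-r0)*f),(255,255,255),1)
    cv2.imwrite(f'pics/{n}_{c}.png',b)
s=observe(); print(s['clock'],np.round(s['tool_pos'],4),np.round(s['eef_rot'],3).tolist(),s['width'],np.round(s['wrist_force'],2),np.round(s['ft_torque'],3))
E
python3 snap.py a 160 230 170 260 225 315 275 375
```

```text
1.85 [0.5766 0.1919 0.1502] [[-0.95, 0.313, -0.0], [0.313, 0.95, 0.001], [0.001, 0.001, -1.0]] 0.08561938343100146 [-0.44 -0.25  0.72] [ 0.019 -0.018 -0.009]
```

View pics/a_scene.png

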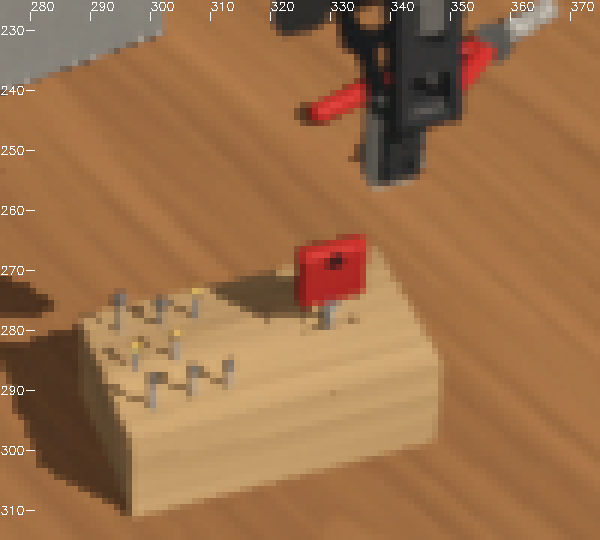

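View pics/a_top.png

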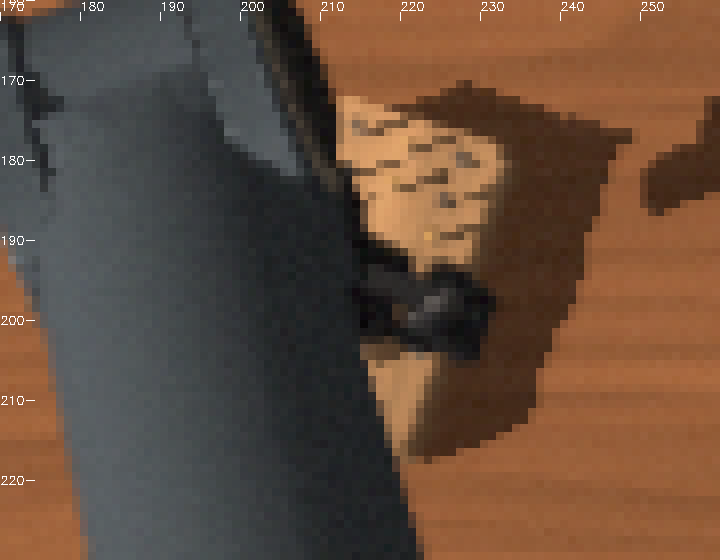

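Call:
carry_out(
  motion=[
    {"x":0,"y":0,"z":-0.03,"wx":0,"wy":0,"wz":0,"fingers":100},
    {"x":0,"y":0,"z":-0.06,"wx":0,"wy":0,"wz":0,"fingers":100},
    {"x":0,"y":0,"z":-0.08,"wx":0,"wy":0,"wz":0,"fingers":100},
    {"x":0,"y":0,"z":-0.09,"wx":0,"wy":0,"wz":0,"fingers":60},
    {"x":0,"y":0,"z":-0.09,"wx":0,"wy":0,"wz":0,"fingers":40},
    {"x":0,"y":0,"z":-0.09,"wx":0,"wy":0,"wz":0,"fingers":30},
    {"x":0,"y":0,"z":-0.09,"wx":0,"wy":0,"wz":0,"fingers":25},
  ],
)

```text
clock: 2.43
tool_pos: [0.5779, 0.192, 0.0618]
eef_rot: [[-0.95, 0.313, 0.003], [0.313, 0.95, 0.001], [-0.002, 0.002, -1.0]]
wrist_force: [0.9, -0.2, -0.6]
width: 0.0386
```

```bash
python3 snap.py b 160 230 170 260 225 315 275 375
```

```text
2.5333 [0.578  0.1916 0.0619] [[-0.95, 0.313, 0.003], [0.313, 0.95, 0.001], [-0.002, 0.002, -1.0]] 0.02298621483463568 [ 0.18  0.04 -0.06] [0.034 0.011 0.002]
```

View pics/b_scene.png

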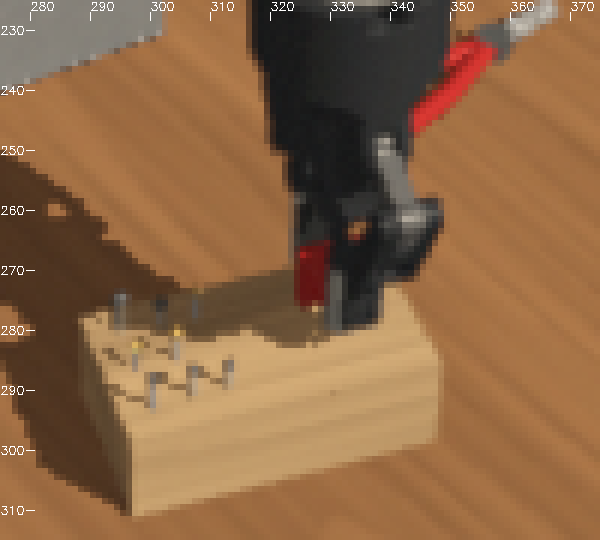

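```bash
python3 - <<'E'
from h import *
t=np.array([.578,.1916,.062]); ux=np.array([.95,-.313,0]); uy=np.array([.313,.95,0])
for d in (.0115,.027):
  for w in (-.011,.011):
    print(d,w,proj('scene',t+uy*d+ux*w)+.5)
k=np.array([.578,.1895,.074])
for w in (-.015,.015):
  for z in (.059,.089): print('key',proj('scene',[k[0]+.95*w,k[1]-.313*w,z])+.5)
E
```

```text
0.0115 -0.011 [336.63198346 276.84882614]
0.0115 0.011 [328.09075231 279.01541527]
0.027 -0.011 [339.18039242 281.32533238]
0.027 0.011 [330.55133419 283.54075845]
key [335.68608662 273.59735392]
key [336.23542775 264.63009896]
key [324.15731758 276.497637  ]
key [324.50783075 267.51830317]
```

Call:
carry_out(
  motion=[
    {"x":0,"y":0,"z":0,"wx":0,"wy":0,"wz":0,"fingers":16},
    {"x":0,"y":0,"z":0,"wx":0,"wy":0,"wz":0,"fingers":14},
    {"x":0,"y":0,"z":0,"wx":0,"wy":0,"wz":0,"fingers":11},
    {"x":0,"y":0,"z":0,"wx":0,"wy":0,"wz":0,"fingers":5},
    {"x":0,"y":0,"z":0,"wx":0,"wy":0,"wz":0,"fingers":5},
  ],
  force=20,
)

```text
clock: 2.95
tool_pos: [0.5773, 0.1907, 0.0607]
eef_rot: [[-0.949, 0.314, 0.001], [0.314, 0.949, 0.0], [-0.0, 0.0, -1.0]]
wrist_force: [-1.4, -0.5, 4.5]
width: 0.0087
```

```bash
python3 snap.py c 0 0 0 0 225 315 275 375;python3 snap.py c 0 0 0 0 225 315 275 375
```

```text
3.0 [0.5773 0.1907 0.0608] [[-0.949, 0.314, 0.0], [0.314, 0.949, 0.0], [-0.0, 0.0, -1.0]] 0.008617562451261749 [-1.45 -1.31  5.56] [-0.236  0.288  0.02 ]
3.05 [0.5772 0.1907 0.0607] [[-0.949, 0.314, 0.0], [0.314, 0.949, 0.0], [-0.0, 0.0, -1.0]] 0.008587716043744965 [-1.15 -0.3   4.7 ] [-0.195  0.289 -0.036]
```

View pics/c_scene.png

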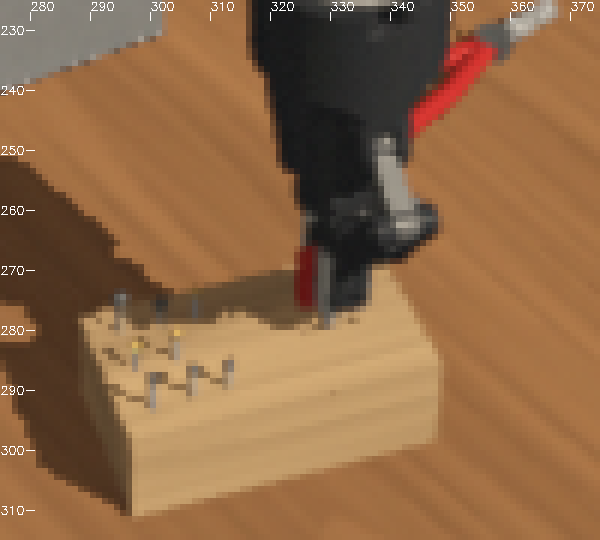

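Call:
carry_out(
  motion=[
    {"x":0,"y":0,"z":0,"wx":0,"wy":0,"wz":0,"fingers":3},
    {"x":0,"y":0,"z":0.004,"wx":0,"wy":0,"wz":0,"fingers":3},
    {"x":0,"y":0,"z":0.012,"wx":0,"wy":0,"wz":0,"fingers":3},
    {"x":0,"y":0,"z":0.022,"wx":0,"wy":0,"wz":0,"fingers":3},
    {"x":0,"y":0,"z":0.035,"wx":0,"wy":0,"wz":0,"fingers":3},
    {"x":0,"y":0,"z":0.07,"wx":0,"wy":0,"wz":0,"fingers":3},
    {"x":0,"y":0,"z":0.1,"wx":0,"wy":0,"wz":0,"fingers":3},
    {"x":0,"y":0,"z":0.12,"wx":0,"wy":0,"wz":0,"fingers":3},
  ],
  force=45,
)

```text
clock: 3.72
tool_pos: [0.5779, 0.1914, 0.184]
eef_rot: [[-0.949, 0.314, 0.004], [0.314, 0.949, 0.002], [-0.003, 0.003, -1.0]]
wrist_force: [0.2, 0.2, 0.2]
width: 0.0081
```

```bash
python3 snap.py d 0 0 0 0 205 305 275 375
```

```text
3.7667 [0.58   0.1921 0.1877] [[-0.949, 0.314, 0.01], [0.314, 0.949, 0.004], [-0.008, 0.007, -1.0]] 0.008212189784811967 [ 1.66 -0.32  1.74] [-0.008 -0.039  0.047]
```

View pics/d_scene.png

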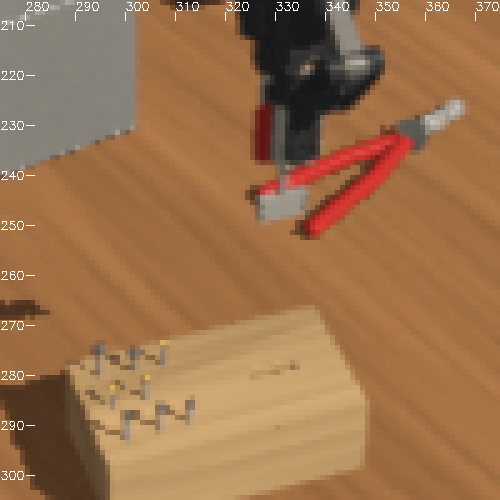

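Call:
carry_out(
  motion=[
    {"x":-0.005,"y":-0.03,"z":0.01,"wx":0,"wy":0,"wz":2,"fingers":3},
    {"x":-0.01,"y":-0.065,"z":0.01,"wx":0,"wy":0,"wz":4,"fingers":3},
    {"x":-0.016,"y":-0.1,"z":0.01,"wx":0,"wy":0,"wz":6,"fingers":3},
    {"x":-0.022,"y":-0.14,"z":0.01,"wx":0,"wy":0,"wz":8,"fingers":3},
    {"x":-0.028,"y":-0.18,"z":0.01,"wx":0,"wy":0,"wz":10,"fingers":3},
    {"x":-0.034,"y":-0.22,"z":0.01,"wx":0,"wy":0,"wz":11,"fingers":3},
    {"x":-0.04,"y":-0.26,"z":0.01,"wx":0,"wy":0,"wz":11,"fingers":3},
    {"x":-0.046,"y":-0.3,"z":0.01,"wx":0,"wy":0,"wz":11,"fingers":3},
  ],
)

```text
clock: 4.43
tool_pos: [0.5303, -0.1107, 0.1909]
eef_rot: [[-0.992, 0.127, 0.001], [0.127, 0.992, 0.001], [-0.001, 0.001, -1.0]]
wrist_force: [1.1, -0.6, -1.1]
width: 0.0083
```

Call:
carry_out(
  motion=[
    {"x":-0.007,"y":-0.04,"z":0,"wx":0,"wy":0,"wz":0,"fingers":3},
    {"x":-0.012,"y":-0.07,"z":0,"wx":0,"wy":0,"wz":0,"fingers":3},
    {"x":-0.013,"y":-0.081,"z":0,"wx":0,"wy":0,"wz":0,"fingers":3},
    {"x":-0.013,"y":-0.081,"z":0,"wx":0,"wy":0,"wz":0,"fingers":3},
    {"x":-0.013,"y":-0.081,"z":0,"wx":0,"wy":0,"wz":0,"fingers":3},
    {"x":-0.013,"y":-0.081,"z":0,"wx":0,"wy":0,"wz":0,"fingers":3},
  ],
)

```text
clock: 4.93
tool_pos: [0.5186, -0.1878, 0.1902]
eef_rot: [[-0.992, 0.124, 0.0], [0.124, 0.992, 0.002], [0.0, 0.002, -1.0]]
wrist_force: [0.7, -0.4, -0.4]
width: 0.0083
```

```bash
python3 snap.py e 180 250 300 390 125 205 220 300; python3 -c "
from cell import *
print(observe()['qpos'])"
```

```text
5.0333 [ 0.5186 -0.1877  0.1901] [[-0.992, 0.123, -0.0], [0.123, 0.992, 0.001], [0.0, 0.001, -1.0]] 0.008286290341100908 [ 0.78 -0.67 -0.22] [ 0.034 -0.008  0.018]
[ 0.12128713  0.30938387  0.1859053   1.88518036 -0.07038282  0.95357754
  1.7866678 ]
```

View pics/e_scene.png

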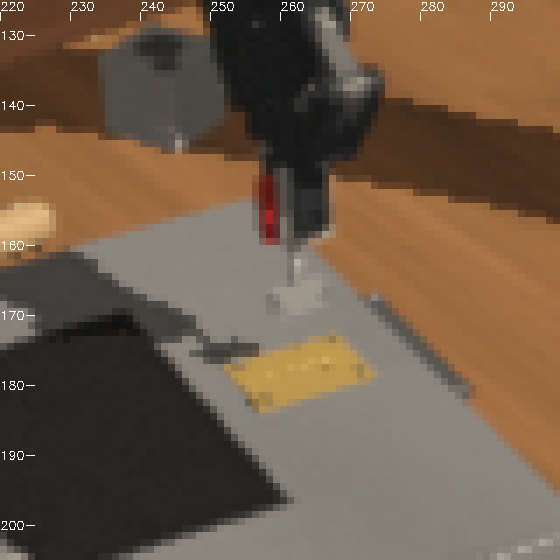

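View pics/e_top.png

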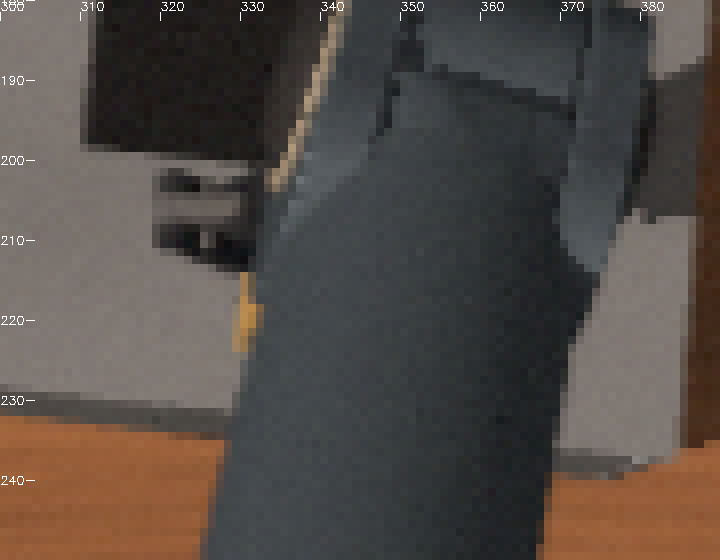

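```bash
python3 - <<'E'
import cv2,numpy as np
a=cv2.imread('pics/e_scene_raw.png')[145:190,240:290].astype(float)
b=np.clip((a-90)*2.0,0,255).astype(np.uint8)
b=cv2.resize(b,None,fx=13,fy=13,interpolation=cv2.INTER_NEAREST)
for c in range(240,290,5): cv2.putText(b,str(c),((c-240)*13,10),0,.4,(0,0,255),1)
for r in range(145,190,5): cv2.putText(b,str(r),(0,(r-145)*13+4),0,.4,(0,0,255),1)
cv2.imwrite('pics/e2.png',b)
E
```

```text
(no output)
```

View pics/e2.png

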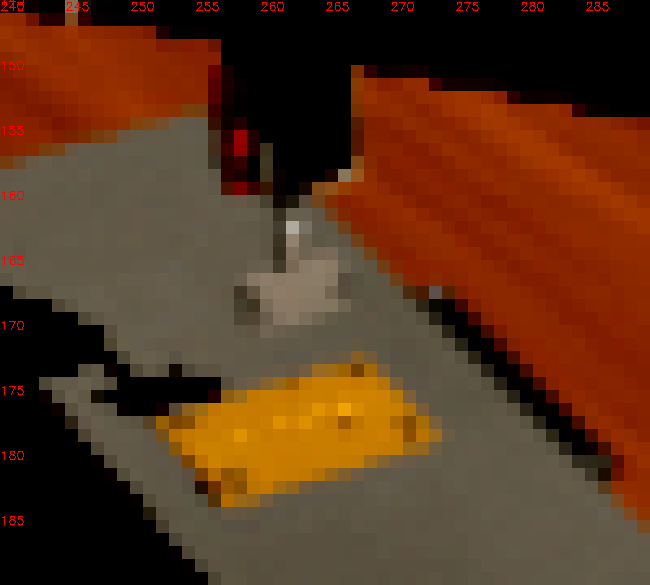

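```bash
python3 - <<'E'
from h import *
print('tip',onz('scene',261.7-.5,169.2-.5,.1524),'plate',onz('scene',262.1-.5,178.1-.5,.12))
print('tcp proj',proj('scene',[.5186,-.1878,.1524])+.5)
print(proj('scene',[.5186,-.1878,.12])+.5, proj('scene',[.5286,-.1878,.12])+.5, proj('scene',[.5186,-.1778,.12])+.5)
E
```

```text
tip [ 0.51977598 -0.1931273   0.1524    ] plate [ 0.51908492 -0.19550522  0.12      ]
tcp proj [263.04122308 169.81503519]
[263.66324785 179.14117946] [260.84276136 180.25527959] [265.511545   180.58018783]
```

Call:
carry_out(
  motion=[
    {"x":-0.0007,"y":-0.0025,"z":-0.008,"wx":0,"wy":0,"wz":0,"fingers":3},
    {"x":-0.0007,"y":-0.0025,"z":-0.018,"wx":0,"wy":0,"wz":0,"fingers":3},
    {"x":-0.0007,"y":-0.0025,"z":-0.025,"wx":0,"wy":0,"wz":0,"fingers":3},
    {"x":-0.0007,"y":-0.0025,"z":-0.028,"wx":0,"wy":0,"wz":0,"fingers":3},
    {"x":-0.0007,"y":-0.0025,"z":-0.028,"wx":0,"wy":0,"wz":0,"fingers":3},
    {"x":-0.0007,"y":-0.0025,"z":-0.028,"wx":0,"wy":0,"wz":0,"fingers":3},
  ],
)

```text
clock: 5.53
tool_pos: [0.5172, -0.1926, 0.1617]
eef_rot: [[-0.992, 0.127, -0.001], [0.127, 0.992, 0.0], [0.001, 0.0, -1.0]]
wrist_force: [0.2, -0.2, -0.5]
width: 0.008
```

```bash
python3 snap.py f 0 0 0 0 145 190 235 290
```

```text
5.5833 [ 0.5174 -0.1927  0.1621] [[-0.992, 0.127, 0.0], [0.127, 0.992, 0.0], [-0.0, 0.0, -1.0]] 0.008428568018455866 [-0.26 -0.13 -0.19] [ 0.023  0.027 -0.027]
```

View pics/f_scene.png

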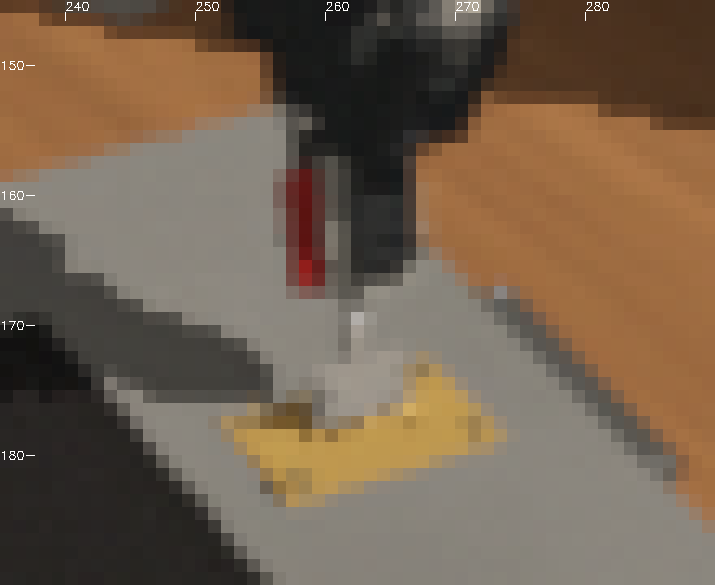

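Call:
carry_out(
  motion=[
    {"x":0,"y":0,"z":-0.001,"wx":0,"wy":0,"wz":0,"fingers":3},
    {"x":0,"y":0,"z":-0.002,"wx":0,"wy":0,"wz":0,"fingers":3},
    {"x":0,"y":0,"z":-0.003,"wx":0,"wy":0,"wz":0,"fingers":3},
    {"x":0,"y":0,"z":-0.003,"wx":0,"wy":0,"wz":0,"fingers":3},
  ],
)

```text
clock: 5.92
tool_pos: [0.5172, -0.1926, 0.1591]
eef_rot: [[-0.992, 0.127, -0.0], [0.127, 0.992, 0.0], [0.0, 0.0, -1.0]]
wrist_force: [0.0, -0.5, 0.2]
width: 0.0084
```

Call:
carry_out(
  motion=[
    {"x":0,"y":0,"z":-0.0005,"wx":0,"wy":0,"wz":0,"fingers":3},
    {"x":0,"y":0,"z":-0.001,"wx":0,"wy":0,"wz":0,"fingers":3},
  ],
)

```text
clock: 6.08
tool_pos: [0.5173, -0.1927, 0.1582]
eef_rot: [[-0.992, 0.127, 0.0], [0.127, 0.992, 0.0], [-0.0, 0.0, -1.0]]
wrist_force: [0.3, -0.3, -0.5]
width: 0.0084
```

Call:
carry_out(
  motion=[
    {"x":0,"y":0,"z":-0.0005,"wx":0,"wy":0,"wz":0,"fingers":3},
    {"x":0,"y":0,"z":-0.001,"wx":0,"wy":0,"wz":0,"fingers":3},
  ],
)

```text
clock: 6.25
tool_pos: [0.5174, -0.1927, 0.1574]
eef_rot: [[-0.992, 0.127, 0.0], [0.127, 0.992, 0.0], [-0.0, 0.0, -1.0]]
wrist_force: [-1.3, -0.2, 2.3]
width: 0.0084
```

Call:
carry_out(
  motion=[
    {"x":0,"y":0,"z":-0.0003,"wx":0,"wy":0,"wz":0,"fingers":3},
    {"x":0,"y":0,"z":-0.0006,"wx":0,"wy":0,"wz":0,"fingers":3},
  ],
)

```text
clock: 6.42
tool_pos: [0.5174, -0.1927, 0.1569]
eef_rot: [[-0.992, 0.127, 0.0], [0.127, 0.992, 0.0], [-0.0, 0.0, -1.0]]
wrist_force: [-1.5, -0.7, 4.1]
width: 0.008
```

Call:
carry_out(
  motion=[
    {"x":0,"y":0.0004,"z":0,"wx":0,"wy":0,"wz":0,"fingers":3},
    {"x":0.0001,"y":0.0008,"z":0,"wx":0,"wy":0,"wz":0,"fingers":3},
  ],
)

```text
clock: 6.58
tool_pos: [0.5175, -0.1924, 0.1569]
eef_rot: [[-0.992, 0.127, 0.0], [0.127, 0.992, -0.001], [-0.001, -0.001, -1.0]]
wrist_force: [-1.8, -1.1, 4.1]
width: 0.0083
```

Call:
carry_out(
  motion=[
    {"x":0,"y":0.0004,"z":0,"wx":0,"wy":0,"wz":0,"fingers":3},
    {"x":0.0001,"y":0.0008,"z":0,"wx":0,"wy":0,"wz":0,"fingers":3},
  ],
)

```text
clock: 6.75
tool_pos: [0.5175, -0.192, 0.1568]
eef_rot: [[-0.992, 0.127, 0.0], [0.127, 0.992, -0.001], [-0.001, -0.001, -1.0]]
wrist_force: [-1.3, -3.4, 4.2]
width: 0.0083
```

Call:
carry_out(
  motion=[
    {"x":0,"y":0.0004,"z":0,"wx":0,"wy":0,"wz":0,"fingers":3},
    {"x":0.0001,"y":0.0008,"z":0,"wx":0,"wy":0,"wz":0,"fingers":3},
  ],
)

```text
clock: 6.92
tool_pos: [0.5176, -0.1906, 0.1563]
eef_rot: [[-0.992, 0.127, 0.0], [0.127, 0.992, -0.001], [-0.0, -0.001, -1.0]]
wrist_force: [0.3, -2.1, 1.5]
width: 0.0082
```

```bash
python3 snap.py g 0 0 0 0 145 190 235 290
```

```text
6.9667 [ 0.5176 -0.1906  0.1563] [[-0.992, 0.127, -0.0], [0.127, 0.992, -0.001], [-0.0, -0.001, -1.0]] 0.008003492528956116 [-1.32 -2.29  0.69] [-0.632  0.081  0.068]
```

View pics/g_scene.png

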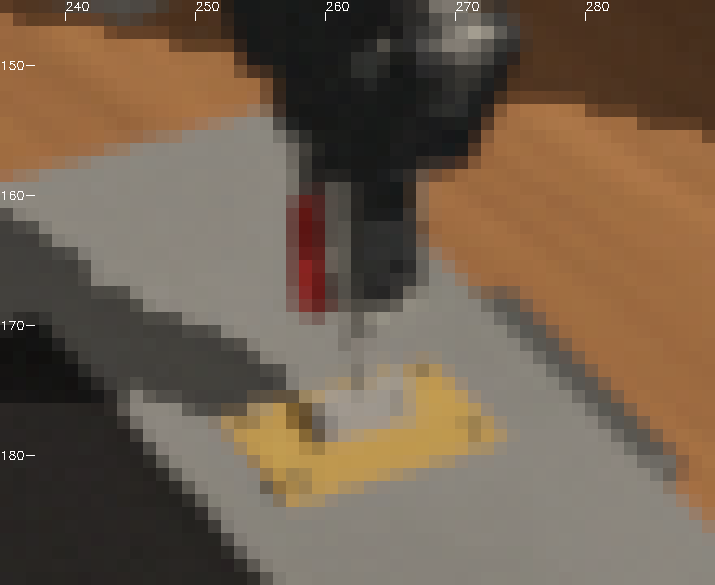

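Call:
carry_out(
  motion=[
    {"x":0,"y":-0.0003,"z":-0.0006,"wx":0,"wy":0,"wz":0,"fingers":3},
    {"x":0,"y":-0.0004,"z":-0.0012,"wx":0,"wy":0,"wz":0,"fingers":3},
  ],
)

```text
clock: 7.13
tool_pos: [0.5175, -0.1907, 0.1551]
eef_rot: [[-0.992, 0.127, -0.0], [0.127, 0.992, 0.0], [0.0, 0.0, -1.0]]
wrist_force: [-0.4, -1.2, 0.2]
width: 0.0081
```

Call:
carry_out(
  motion=[
    {"x":0,"y":0,"z":-0.0005,"wx":0,"wy":0,"wz":0,"fingers":3},
    {"x":0,"y":0,"z":-0.001,"wx":0,"wy":0,"wz":0,"fingers":3},
  ],
)

```text
clock: 7.3
tool_pos: [0.5175, -0.1907, 0.1542]
eef_rot: [[-0.992, 0.127, -0.0], [0.127, 0.992, 0.0], [0.0, 0.0, -1.0]]
wrist_force: [-0.4, -2.3, 0.7]
width: 0.0087
```

Call:
carry_out(
  motion=[
    {"x":0,"y":-0.0005,"z":-0.001,"wx":0,"wy":0,"wz":0,"fingers":3},
    {"x":0,"y":-0.0005,"z":-0.002,"wx":0,"wy":0,"wz":0,"fingers":3},
    {"x":0,"y":-0.0005,"z":-0.003,"wx":0,"wy":0,"wz":0,"fingers":3},
  ],
)

```text
clock: 7.55
tool_pos: [0.5175, -0.1908, 0.1511]
eef_rot: [[-0.992, 0.127, -0.0], [0.127, 0.992, 0.001], [0.0, 0.0, -1.0]]
wrist_force: [-0.2, -1.6, -0.5]
width: 0.0081
```

Call:
carry_out(
  motion=[
    {"x":0,"y":0,"z":-0.001,"wx":0,"wy":0,"wz":0,"fingers":3},
    {"x":0,"y":0,"z":-0.002,"wx":0,"wy":0,"wz":0,"fingers":3},
    {"x":0,"y":0,"z":-0.003,"wx":0,"wy":0,"wz":0,"fingers":3},
  ],
)

```text
clock: 7.8
tool_pos: [0.5176, -0.1909, 0.1482]
eef_rot: [[-0.992, 0.127, -0.0], [0.127, 0.992, 0.0], [0.0, 0.0, -1.0]]
wrist_force: [-0.8, -0.2, -0.5]
width: 0.0084
```

Call:
carry_out(
  motion=[
    {"x":0,"y":0,"z":-0.001,"wx":0,"wy":0,"wz":0,"fingers":3},
    {"x":0,"y":0,"z":-0.002,"wx":0,"wy":0,"wz":0,"fingers":3},
    {"x":0,"y":0,"z":-0.003,"wx":0,"wy":0,"wz":0,"fingers":3},
    {"x":0,"y":0,"z":-0.004,"wx":0,"wy":0,"wz":0,"fingers":3},
  ],
)

```text
clock: 8.13
tool_pos: [0.5176, -0.1909, 0.1442]
eef_rot: [[-0.992, 0.127, -0.0], [0.127, 0.992, 0.0], [0.0, 0.0, -1.0]]
wrist_force: [0.5, 0.8, -0.8]
width: 0.0085
```

Call:
carry_out(
  motion=[
    {"x":0,"y":0,"z":-0.001,"wx":0,"wy":0,"wz":0,"fingers":3},
    {"x":0,"y":0,"z":-0.002,"wx":0,"wy":0,"wz":0,"fingers":3},
    {"x":0,"y":0,"z":-0.003,"wx":0,"wy":0,"wz":0,"fingers":3},
  ],
)

```text
clock: 8.38
tool_pos: [0.5176, -0.1909, 0.1412]
eef_rot: [[-0.992, 0.127, -0.0], [0.127, 0.992, 0.0], [0.0, 0.0, -1.0]]
wrist_force: [0.1, 0.5, 0.6]
width: 0.0081
```

Call:
carry_out(
  motion=[
    {"x":0,"y":0,"z":-0.0008,"wx":0,"wy":0,"wz":0,"fingers":3},
    {"x":0,"y":0,"z":-0.0016,"wx":0,"wy":0,"wz":0,"fingers":3},
  ],
)

```text
clock: 8.55
tool_pos: [0.5176, -0.191, 0.1396]
eef_rot: [[-0.992, 0.127, -0.0], [0.127, 0.992, 0.0], [0.0, 0.0, -1.0]]
wrist_force: [-0.3, -0.2, -1.2]
width: 0.0082
```

Call:
carry_out(
  motion=[
    {"x":0,"y":0,"z":-0.0005,"wx":0,"wy":0,"wz":0,"fingers":3},
    {"x":0,"y":0,"z":-0.001,"wx":0,"wy":0,"wz":0,"fingers":3},
  ],
)

```text
clock: 8.72
tool_pos: [0.5176, -0.1911, 0.1387]
eef_rot: [[-0.992, 0.127, -0.0], [0.127, 0.992, 0.0], [0.0, 0.0, -1.0]]
wrist_force: [0.7, -0.8, -0.5]
width: 0.0083
```

Call:
carry_out(
  motion=[
    {"x":0,"y":0,"z":-0.0004,"wx":0,"wy":0,"wz":0,"fingers":3},
    {"x":0,"y":0,"z":-0.0008,"wx":0,"wy":0,"wz":0,"fingers":3},
  ],
)

```text
clock: 8.88
tool_pos: [0.5176, -0.1913, 0.1382]
eef_rot: [[-0.992, 0.127, 0.0], [0.127, 0.992, -0.0], [-0.0, -0.0, -1.0]]
wrist_force: [-0.7, 1.1, 1.9]
width: 0.0084
```

Call:
carry_out(
  motion=[
    {"x":0,"y":0,"z":-0.0002,"wx":0,"wy":0,"wz":-3,"fingers":3},
    {"x":0,"y":0,"z":-0.0002,"wx":0,"wy":0,"wz":-6,"fingers":3},
    {"x":0,"y":0,"z":-0.0002,"wx":0,"wy":0,"wz":-9,"fingers":3},
    {"x":0,"y":0,"z":-0.0002,"wx":0,"wy":0,"wz":-12,"fingers":3},
  ],
)

```text
clock: 9.22
tool_pos: [0.5179, -0.1911, 0.1382]
eef_rot: [[-0.943, 0.333, 0.001], [0.333, 0.943, 0.0], [-0.001, 0.0, -1.0]]
wrist_force: [-1.1, -0.0, 1.8]
width: 0.0082
```

```bash
python3 snap.py i 0 0 0 0 140 195 235 300
```

```text
9.2667 [ 0.5179 -0.1911  0.1382] [[-0.943, 0.334, 0.001], [0.334, 0.943, 0.0], [-0.001, 0.0, -1.0]] 0.008228137753131873 [-0.58  0.23  1.99] [ 0.045  0.142 -0.02 ]
```

Call:
carry_out(
  motion=[
    {"x":0,"y":0,"z":0,"wx":0,"wy":0,"wz":-4,"fingers":3},
    {"x":0,"y":0,"z":0,"wx":0,"wy":0,"wz":-8,"fingers":3},
    {"x":0,"y":0,"z":0,"wx":0,"wy":0,"wz":-12,"fingers":3},
    {"x":0,"y":0,"z":0,"wx":0,"wy":0,"wz":-16,"fingers":3},
    {"x":0,"y":0,"z":0,"wx":0,"wy":0,"wz":-20,"fingers":3},
    {"x":0,"y":0,"z":0,"wx":0,"wy":0,"wz":-24,"fingers":3},
  ],
)

```text
clock: 9.77
tool_pos: [0.5183, -0.1905, 0.1382]
eef_rot: [[-0.727, 0.687, 0.001], [0.687, 0.727, 0.001], [-0.0, 0.002, -1.0]]
wrist_force: [0.0, 1.0, 2.7]
width: 0.0081
```

```bash
python3 snap.py j 0 0 0 0 140 195 235 300
```

```text
9.8167 [ 0.5183 -0.1905  0.1382] [[-0.725, 0.688, 0.001], [0.688, 0.725, 0.001], [-0.001, 0.001, -1.0]] 0.008081842622086605 [0.26 2.34 3.07] [ 0.309 -0.02   0.011]
```

View pics/j_scene.png

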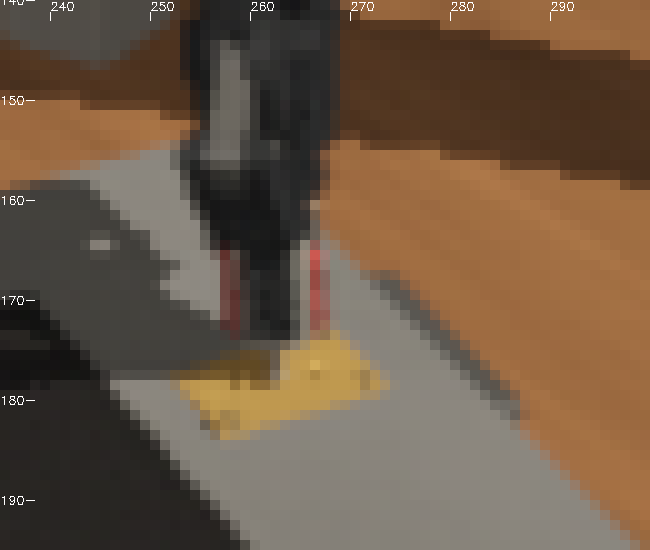

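Call:
carry_out(
  motion=[
    {"x":0,"y":0,"z":0,"wx":0,"wy":0,"wz":-4,"fingers":3},
    {"x":0,"y":0,"z":0,"wx":0,"wy":0,"wz":-8,"fingers":3},
    {"x":0,"y":0,"z":0,"wx":0,"wy":0,"wz":-12,"fingers":3},
    {"x":0,"y":0,"z":0,"wx":0,"wy":0,"wz":-16,"fingers":3},
    {"x":0,"y":0,"z":0,"wx":0,"wy":0,"wz":-20,"fingers":3},
    {"x":0,"y":0,"z":0,"wx":0,"wy":0,"wz":-24,"fingers":3},
  ],
)

```text
clock: 10.32
tool_pos: [0.519, -0.1901, 0.1383]
eef_rot: [[-0.386, 0.922, 0.003], [0.922, 0.386, 0.001], [-0.0, 0.003, -1.0]]
wrist_force: [1.1, 2.0, 2.6]
width: 0.0082
```

Call:
carry_out(
  motion=[
    {"x":0,"y":0,"z":0,"wx":0,"wy":0,"wz":-4,"fingers":3},
    {"x":0,"y":0,"z":0,"wx":0,"wy":0,"wz":-8,"fingers":3},
    {"x":0,"y":0,"z":0,"wx":0,"wy":0,"wz":-12,"fingers":3},
    {"x":0,"y":0,"z":0,"wx":0,"wy":0,"wz":-16,"fingers":3},
    {"x":0,"y":0,"z":0,"wx":0,"wy":0,"wz":-16,"fingers":3},
  ],
)

```text
clock: 10.73
tool_pos: [0.5195, -0.1901, 0.1384]
eef_rot: [[-0.119, 0.993, 0.003], [0.993, 0.119, 0.001], [0.0, 0.003, -1.0]]
wrist_force: [1.8, 1.8, 1.7]
width: 0.0083
```

```bash
python3 snap.py k 0 0 0 0 140 195 235 300
```

```text
10.7833 [ 0.5194 -0.1902  0.1384] [[-0.121, 0.993, 0.003], [0.993, 0.121, 0.001], [0.0, 0.003, -1.0]] 0.008527059493521776 [3.73 3.24 2.17] [ 0.735 -0.898 -0.023]
```

View pics/k_scene.png

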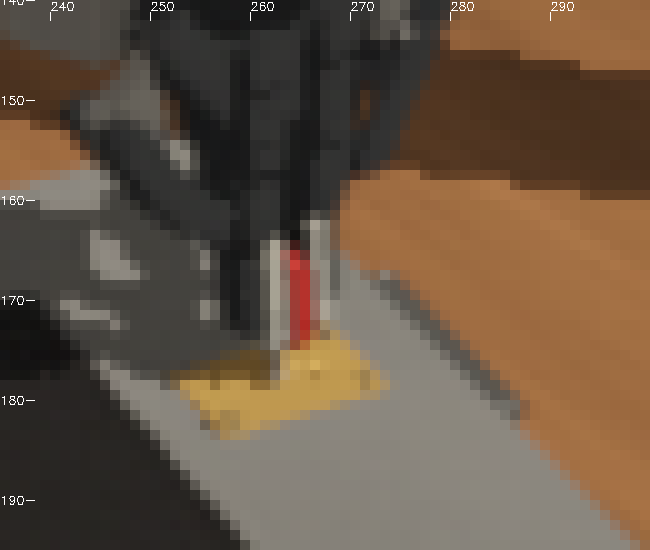

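Call:
carry_out(
  motion=[
    {"x":0.0004,"y":0.0004,"z":0,"wx":0,"wy":0,"wz":-4,"fingers":3},
    {"x":0.0007,"y":0.0006,"z":0,"wx":0,"wy":0,"wz":-8,"fingers":3},
    {"x":0.0009,"y":0.0006,"z":0,"wx":0,"wy":0,"wz":-12,"fingers":3},
    {"x":0.001,"y":0.0006,"z":0,"wx":0,"wy":0,"wz":-16,"fingers":3},
    {"x":0.001,"y":0.0006,"z":0,"wx":0,"wy":0,"wz":-16,"fingers":3},
  ],
)

```text
clock: 11.2
tool_pos: [0.52, -0.1902, 0.1383]
eef_rot: [[0.159, 0.987, 0.003], [0.987, -0.159, -0.0], [0.0, 0.003, -1.0]]
wrist_force: [4.6, 2.1, 1.7]
width: 0.0084
```

```bash
python3 snap.py l 0 0 0 0 140 195 235 300
```

```text
11.25 [ 0.52   -0.1902  0.1383] [[0.157, 0.988, 0.003], [0.988, -0.157, -0.0], [0.0, 0.003, -1.0]] 0.008380181264787581 [4.63 1.92 3.22] [ 0.585 -0.973  0.007]
```

View pics/l_scene.png

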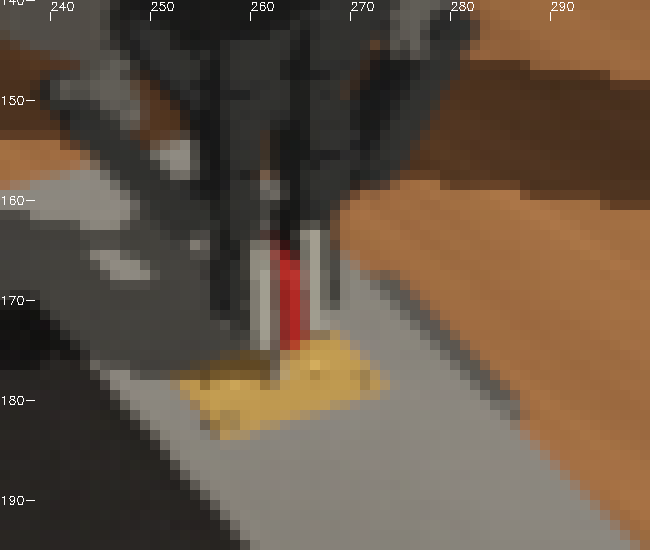

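Call:
carry_out(
  motion=[
    {"x":0.0008,"y":0.0003,"z":0.001,"wx":0.04,"wy":0.3,"wz":0,"fingers":3},
    {"x":0.0013,"y":0.0003,"z":0.002,"wx":0.07,"wy":0.6,"wz":0,"fingers":3},
    {"x":0.0015,"y":0.0003,"z":0.003,"wx":0.1,"wy":0.9,"wz":0,"fingers":3},
    {"x":0.0017,"y":0.0003,"z":0.004,"wx":0.15,"wy":1.2,"wz":0,"fingers":3},
  ],
)

```text
clock: 11.58
tool_pos: [0.5207, -0.1903, 0.142]
eef_rot: [[0.161, 0.987, -0.021], [0.987, -0.161, 0.003], [-0.001, -0.021, -1.0]]
wrist_force: [3.9, 2.7, 2.0]
width: 0.0081
```

```bash
python3 snap.py m 0 0 0 0 140 215 180 310
```

```text
11.6333 [ 0.5207 -0.1903  0.142 ] [[0.161, 0.987, -0.021], [0.987, -0.161, 0.003], [-0.001, -0.021, -1.0]] 0.00824166016914027 [3.48 2.21 1.98] [ 0.514 -0.816  0.113]
```

View pics/m_scene.png

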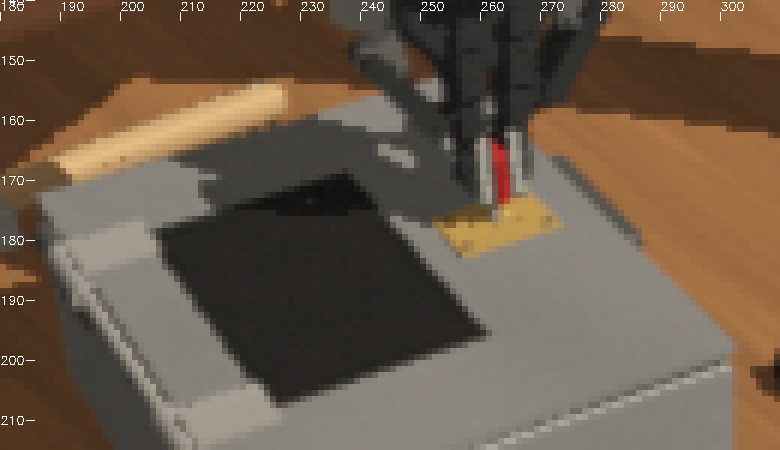

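Call:
carry_out(
  motion=[
    {"x":0.001,"y":0.0005,"z":0.002,"wx":0.07,"wy":0.6,"wz":0,"fingers":3},
    {"x":0.0018,"y":0.0008,"z":0.004,"wx":0.15,"wy":1.2,"wz":0,"fingers":3},
    {"x":0.0022,"y":0.0008,"z":0.006,"wx":0.22,"wy":1.8,"wz":0,"fingers":3},
    {"x":0.0026,"y":0.0008,"z":0.008,"wx":0.3,"wy":2.4,"wz":0,"fingers":3},
  ],
)

```text
clock: 11.97
tool_pos: [0.5222, -0.1901, 0.1497]
eef_rot: [[0.162, 0.985, -0.065], [0.987, -0.162, 0.007], [-0.003, -0.066, -0.998]]
wrist_force: [1.7, 0.8, 1.1]
width: 0.008
```

Call:
carry_out(
  motion=[
    {"x":0.0005,"y":0,"z":0.002,"wx":0.07,"wy":0.6,"wz":0,"fingers":3},
    {"x":0.001,"y":0,"z":0.004,"wx":0.15,"wy":1.2,"wz":0,"fingers":3},
    {"x":0.0014,"y":0,"z":0.006,"wx":0.22,"wy":1.8,"wz":0,"fingers":3},
  ],
)

```text
clock: 12.22
tool_pos: [0.5236, -0.1901, 0.1557]
eef_rot: [[0.162, 0.982, -0.097], [0.987, -0.161, 0.011], [-0.005, -0.097, -0.995]]
wrist_force: [0.2, -1.4, -1.0]
width: 0.0081
```

```bash
python3 snap.py n 0 0 0 0 140 215 180 310
```

```text
12.2667 [ 0.5241 -0.19    0.156 ] [[0.161, 0.982, -0.096], [0.987, -0.161, 0.011], [-0.005, -0.097, -0.995]] 0.008276538299403254 [0.22 0.25 1.3 ] [-0.145 -0.074 -0.013]
```

View pics/n_scene.png

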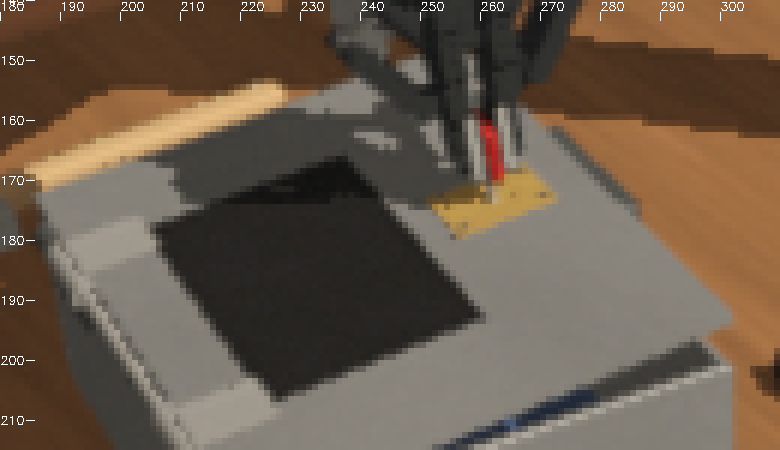

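Call:
carry_out(
  motion=[
    {"x":0.0003,"y":0,"z":0.0015,"wx":0.06,"wy":0.4,"wz":0,"fingers":3},
    {"x":0.0007,"y":0,"z":0.003,"wx":0.1,"wy":0.9,"wz":0,"fingers":3},
    {"x":0.001,"y":0,"z":0.0045,"wx":0.15,"wy":1.3,"wz":0,"fingers":3},
    {"x":0.001,"y":0,"z":0.0045,"wx":0.15,"wy":1.3,"wz":0,"fingers":3},
  ],
)

```text
clock: 12.6
tool_pos: [0.5251, -0.1896, 0.1603]
eef_rot: [[0.161, 0.98, -0.118], [0.987, -0.161, 0.014], [-0.005, -0.119, -0.993]]
wrist_force: [-0.2, -1.8, 0.4]
width: 0.0081
```

```bash
python3 snap.py o 0 0 0 0 140 215 180 310
```

```text
12.65 [ 0.525  -0.1896  0.1602] [[0.161, 0.98, -0.118], [0.987, -0.161, 0.014], [-0.005, -0.118, -0.993]] 0.008304546514415857 [-0.87 -1.08 -0.97] [-0.343 -0.107  0.042]
```

View pics/o_scene.png

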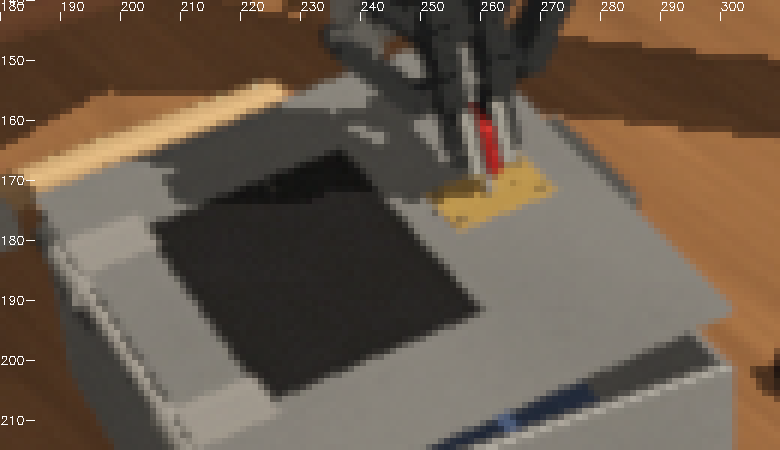

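Call:
carry_out(
  motion=[
    {"x":0,"y":0,"z":0,"wx":0,"wy":0,"wz":0,"fingers":12},
    {"x":0,"y":0,"z":0,"wx":0,"wy":0,"wz":0,"fingers":16},
    {"x":0,"y":0,"z":0,"wx":0,"wy":0,"wz":0,"fingers":22},
    {"x":0,"y":0,"z":0,"wx":0,"wy":0,"wz":0,"fingers":30},
    {"x":0,"y":0,"z":0,"wx":0,"wy":0,"wz":0,"fingers":36},
    {"x":0,"y":0,"z":0,"wx":0,"wy":0,"wz":0,"fingers":36},
  ],
  force=20,
)

```text
clock: 13.15
tool_pos: [0.5253, -0.1893, 0.1602]
eef_rot: [[0.161, 0.98, -0.117], [0.987, -0.16, 0.014], [-0.005, -0.117, -0.993]]
wrist_force: [0.6, -0.5, -0.0]
width: 0.0307
```

```bash
python3 snap.py p 0 0 0 0 140 215 180 310
```

```text
13.2 [ 0.5253 -0.1893  0.1603] [[0.161, 0.98, -0.117], [0.987, -0.161, 0.014], [-0.005, -0.117, -0.993]] 0.030825782413117758 [-0.82  0.23  0.49] [-0.004 -0.141  0.014]
```

View pics/p_scene.png

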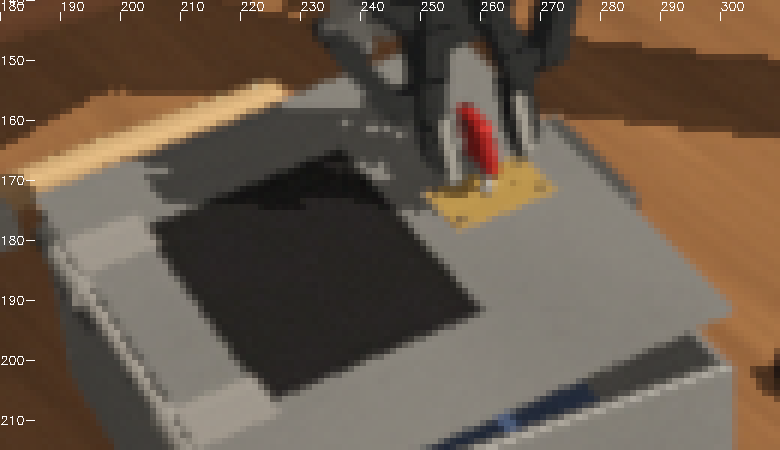

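Call:
carry_out(
  motion=[
    {"x":0.0012,"y":0,"z":0.01,"wx":0,"wy":0,"wz":0,"fingers":40},
    {"x":0.0024,"y":0,"z":0.02,"wx":0,"wy":0,"wz":0,"fingers":40},
    {"x":0.0047,"y":0,"z":0.04,"wx":0,"wy":0,"wz":0,"fingers":40},
    {"x":0.007,"y":0,"z":0.06,"wx":0,"wy":0,"wz":0,"fingers":40},
    {"x":0.0094,"y":0,"z":0.08,"wx":0,"wy":0,"wz":0,"fingers":40},
    {"x":0.0118,"y":0,"z":0.11,"wx":0,"wy":0,"wz":0,"fingers":40},
    {"x":0.0118,"y":0,"z":0.14,"wx":0,"wy":0,"wz":0,"fingers":40},
    {"x":0.0118,"y":0,"z":0.14,"wx":0,"wy":0,"wz":0,"fingers":40},
  ],
)

```text
clock: 13.87
tool_pos: [0.54, -0.1913, 0.3075]
eef_rot: [[0.161, 0.981, -0.105], [0.987, -0.161, 0.011], [-0.006, -0.105, -0.994]]
wrist_force: [1.3, -0.1, 0.0]
width: 0.0344
```

```bash
python3 snap.py q 0 420 0 560 140 215 180 310; sleep 0; python3 snap.py r 0 0 0 0 0 420 0 560
```

```text
13.9667 [ 0.5378 -0.19    0.3025] [[0.161, 0.98, -0.112], [0.987, -0.161, 0.014], [-0.005, -0.113, -0.994]] 0.03393499614119975 [-0.66 -0.29 -0.45] [ 0.054 -0.137  0.004]
14.0167 [ 0.5371 -0.1894  0.3009] [[0.161, 0.98, -0.115], [0.987, -0.161, 0.014], [-0.004, -0.116, -0.993]] 0.03421927348248199 [ 0.25  0.3  -0.87] [ 0.015 -0.131  0.022]
```

View pics/q_scene.png

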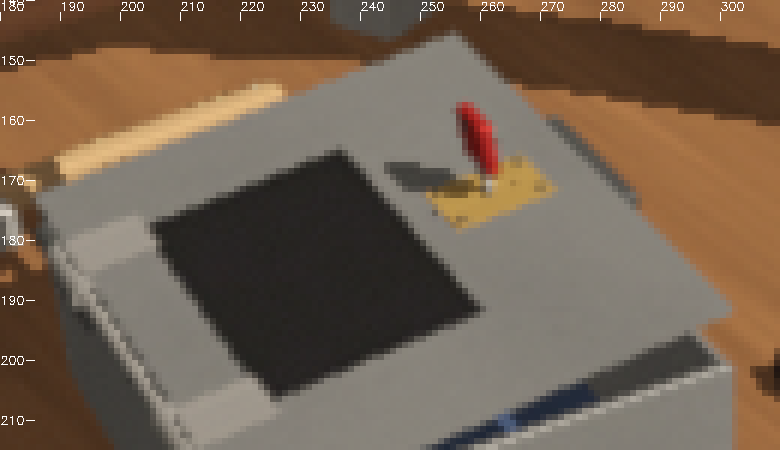

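View pics/r_scene.png

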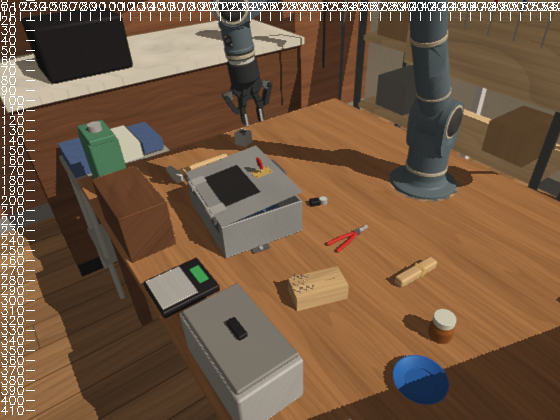

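The lid is ajar and stays up. The key is turned in the plate at about (259,163) and the gripper is clear of it. I'm handing in.

```bash
python3 -c "
from cell import *
print(hand_in())"
```

```text
the job is handed in; nothing more can be done
None
```

The safe is unlocked: the lid stands ajar, the key is turned and left in the lock, and the job is handed in at about 14 s of the 64 s allowed.

- **Finding the keyhole:** I pinched the key by its head, lifted it straight out of the block and felt along the plate with about 4 N. It dropped into the slot after I slid it about 2 mm in +y.
- **Fully home:** The key went down freely and stopped about 19.5 mm below the plate, with the tool at z = 0.1382 m as predicted.
- **Turning:** I turned the tool 91.7° clockwise. Side forces reached about 5 N; I eased them by shifting the tool along with the key.
- **Opening:** I followed the lid up about 22 mm and 7° until the push on the key was close to zero, then let go and backed away along the tool axis.

**Last checks:** The final pictures show the lid ajar, the key in the lock with its head crosswise, and the gripper well clear. The other things visible in the final scene picture look undisturbed.

- **Key lean:** The released key leans slightly in its slot.
- **Bolt travel not measured:** I worked it out at about 9.8 mm from the turn. The lid rising supports that it cleared the 8 mm needed.
- **Pose readings:** These were off by 2–4 mm just after moves, so I found the slot by touch.

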